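Tip the tube sorter's seesaw gate and release the tubes

ROBOT

A 7-joint arm with a two-finger parallel gripper is mounted at the origin on the work surface. World frame = base frame: x ahead of the robot, y to its left, z up, the work surface at z = 0. Lengths are in m, angles in rad, forces in N, time in s.
With the tool pointing down it reaches from about 0.35 to 0.9 m from the base axis. Payload 8.1 kg.
Tool frame: the origin (TCP) lies on the centre line of the jaws, within the pads' length; the fingertips stand 19 mm ahead of it and the grasp point (between the pads) is the TCP; z points along the fingers, y is the direction in which the jaws open and shut (so a half turn about z gives the same grasp; the last joint's range is limited). The gripper opens to 92 mm and grips with 3 to 60 N. Pads are 19 mm wide; open, the fingers measure 130 mm over their backs; the gripper's body (75 mm by 190 mm) begins 47 mm behind the grasp point.
Start: joints at [1.215, 0.434, 0.025, 1.573, -0.012, 1.134, -0.075], TCP at [0.156, -0.605, 0.246] pointing down, gripper open.
Joint ranges: [-2.62, 2.62], [-0.44, 2.09], [-1.27, 1.32], [0.08, 2.57], [-1.32, 4.46], [0.12, 2], [-2.74, 2.74]. Speed limits (rad/s): [2.22, 2.22, 3.01, 3.01, 3.14, 3.14, 3.14].

INTERFACE

Orientations are given as a rotation vector (axis times angle).
In Python, from cell import monitor, imaging, workorder, outline_of gives the robot as it stands.
- The arm moves only by the tool move_arm, never from a script. Its argument "series" is a list of rows, each a list of 6 numbers: the shift along the world's x, y, z in cm, then the turn, a rotation vector about the world's x, y, z in degrees. A call has 1 to 8 rows; each row shifts and turns the commanded pose from where the row before left it; what a row does not reach is not made up. A row lasts 1/10 s, in which the tool goes at most 50 mm and 8.59 degrees, less where a joint would pass 70% of its speed; a pose out of reach is approached as far as the arm can. A call with a gripper value outside its range is refused whole. "grip" is the opening, from 0 (shut) to 1 (fully open), set as the call begins (left out, the last holds). The fingers move at their own pace and stop on an object; "force" is the grip in N (left out, the last holds). Time passes only in rows, so rows that do not move let the fingers close. It gives the time, the measured TCP pose, the force and the opening at its end, in the units of the state.
- monitor.observe(): the state, without advancing time (a new reading comes with each control period).
- imaging.get_image(name): name is "scene" or "top" or "wrist"; returns a dict with "color" (400x640x3 uint8, red, green, blue), "fx", "fy", "cx", "cy" (pixels), "dist_coeffs" ([k1, k2, p1, p2, k3] as OpenCV has them; the pictures are not rectified), "rvec" (rotation vector, rad) and "tvec" (3), from world to camera coordinates, as OpenCV has them; the wrist camera has in their place "mount" (4x4, takes a point from camera to tool coordinates, whose origin is the TCP and whose axes are the flange's). Camera axes: x right, y down, z forward; pixel columns grow to the right and rows downward; lengths in m; the calibration is good to about 2 mm. A picture is of the moment at which its call begins: read the wrist's pose just before it. There is no depth.
- workorder.sign_off(): hands the job in, once; it reports no verdict.
Trained networks look in the newest picture that a camera, given by its name, has taken for a name from the list of things; names that differ only in an ending like _2 or _b are one class to them, and where a whole thing is asked for, a point or a joint stands for the part that bears it (a point fixed in the world has none). Each returns a list of dicts, best first, with "p" (0 to 1); they miss things now and then, are a little off and sometimes report something else, mostly with a low value. They report only what shows in the picture. A call takes as long as a camera call. They do not tell look-alikes from the thing itself.
- outline_of(camera, thing): "mask" (400x640 bool, what is visible of it) and "rect" ([left, top, width, height] in pixels, round what is visible of it).
The state is a dict: "clock": time; "joints": joint angles; "dq": joint speeds; "joint_efforts": joint torques, N m; "position": TCP position; "ee_rot": TCP orientation; "force": force on the tool from outside, world axes, zero at the start; "ft_torque": the same for the moment, N m; "width": opening from 0.0 (shut) to 1.0 (fully open).
Only numpy, scipy, OpenCV 4.12 (cv2) and the standard library are available. Lean on these libraries where they do the work, as an engineer would, in place of code of your own. Each camera call takes 0.05 s, during which the arm holds its last target. There are 200 camera calls.

TASK

On the tube sorter, press down the raised end of the seesaw gate with your fingertips until the gate tips right over and rests on its other side. Then push the release handle with them sideways, to the left as seen from the robot, all the way to its end, so that the three waiting tubes roll by themselves down the newly opened chute into its tray. Do not touch the tubes, and leave the bottle, the tip box and the vial where they stand.

Things in the scene. Friction and masses are not known exactly. Their poses are not given: they have to be found in the camera images.
- sorter: Fixed bench stand, 150 mm deep (x), 460 mm wide (y). Origin under its centre on the table; front faces -x (the robot), +y its left as the robot sees it. A clear magazine in the middle (27 mm wide, 87 mm deep, top at 187 mm) holds three tubes above the seesaw gate; thin rear post 165 mm high. Chutes slope from both gate ends to white trays. But for gate and release handle all the rest is under 110 mm high.
- gate (a joint): Tilt of the steel seesaw gate (pivot along the sorter's x, 75 mm above the table, under the magazine), rad: +0.32 with its left (+y) end fully down (tubes would go left), -0.32 with its right end fully down. Top-heavy: past the middle it falls over by itself and rests on its stop; pressing a pad takes about 0.5 N. It starts resting on either side.
- pad_left (a point): Centre of the top of the grey press pad on the left (+y) end of the seesaw gate: 40 mm (sorter's x) by 36 mm, 6 mm thick, out in front of the sorter clear of chute and tray, 88 mm before the pivot and 90 mm to the side. Its top is about 130 mm above the table with that end up, 73 mm with it down. Nothing stands above it. Axes turn with the gate.
- pad_right (a point): Centre of the top of the grey press pad on the right (-y) end of the seesaw gate: 40 mm (sorter's x) by 36 mm, 6 mm thick, out in front of the sorter clear of chute and tray, 88 mm before the pivot and 90 mm to the side. Its top is about 130 mm above the table with that end up, 73 mm with it down. Nothing stands above it. Axes turn with the gate.
- release (a joint): Travel of the release slide under the magazine, in m: 0 shut (tubes held), 0.036 fully open (its end stop). It moves along the sorter's +y (to the left), by its handle. Friction about 1.5 N, no spring: it stays where it is left. At about 0.02 and more the tubes drop onto the gate.
- release_handle (a point): Centre of the top of the release handle, a grey upright block at the front, 10 mm wide (y), 26 mm deep (x), 40 mm tall, top about 167 mm above the table, 88 mm before the sorter's centre. Pushed on its right (-y) face towards +y, 36 mm in all. Shut, it stands at mid-width of the sorter.
- tube1: Capped sample tube, a plain round cylinder 16 mm in diameter and 75 mm long, about 18 g, smooth, white with a grey cap. Origin at its middle, x along its length. It waits lying in the sorter's magazine, parallel to the sorter's x; the three are stacked one above the other (centres about 139, 155 and 171 mm above the table).
- tube2: Capped sample tube, a plain round cylinder 16 mm in diameter and 75 mm long, about 18 g, smooth, white with a grey cap. Origin at its middle, x along its length. It waits lying in the sorter's magazine, parallel to the sorter's x; the three are stacked one above the other (centres about 139, 155 and 171 mm above the table).
- tube3: Capped sample tube, a plain round cylinder 16 mm in diameter and 75 mm long, about 18 g, smooth, white with a grey cap. Origin at its middle, x along its length. It waits lying in the sorter's magazine, parallel to the sorter's x; the three are stacked one above the other (centres about 139, 155 and 171 mm above the table).
- tray_left (a point): Middle of the inner floor of the left catch tray (the sorter's +y side), 10 mm above the table. Inside it is 90 mm (x) by 78 mm (y); its outer walls reach 64 mm above the table. The chute on that side runs down into it. Axes as the sorter's.
- tray_right (a point): Middle of the inner floor of the right catch tray (the sorter's -y side), 10 mm above the table. Inside it is 90 mm (x) by 78 mm (y); its outer walls reach 64 mm above the table. The chute on that side runs down into it. Axes as the sorter's.
- reagent_bottle: White reagent bottle, 52 mm in diameter, 115 mm tall, standing beside the sorter's left tray. Origin at the centre of its underside. Bystander.
- tip_box: Clear pipette-tip box, 85 x 120 x 60 mm, behind the sorter. Origin at the centre of its underside. Bystander.
- vial: Small amber vial, 28 mm in diameter, 42 mm tall, standing in front of the sorter. Origin at the centre of its underside. Bystander.
Things that resemble listed ones, but are neither listed nor needed, are in the scene too. Leave any orange look-alike of the tube3 alone.

How it is judged:
On the way, in this order (a step that is already met when the one before it is completed fails the run):
1. the gate has been tipped over and rests on its other side, the tubes still waiting (distance of pad_left from where it was at the start of the episode above 0.035 m and (value of joint gate above 0.28 rad or value of joint gate below -0.28 rad) and z of each of tube1, tube2, tube3 in the frame of sorter above 0.125 m), for 0.2 s.
2. the release slide is open (value of joint release above 0.028 m), for 0.1 s.
At the end, for the whole second after the job is handed in: The gate rests within 0.04 rad of its stop on the side opposite to the one it started on, the release is at least 28 mm open, and all three tubes lie at rest in the tray on the side that is now down, none elsewhere (distance of pad_left from where it was at the start of the episode above 0.035 m and value of joint release above 0.028 m and ((value of joint gate above 0.28 rad and y of tube1 in the frame of sorter between 0.145 and 0.23 m and y of tube2 in the frame of sorter between 0.145 and 0.23 m and y of tube3 in the frame of sorter between 0.145 and 0.23 m) or (value of joint gate below -0.28 rad and y of tube1 in the frame of sorter between -0.23 and -0.145 m and y of tube2 in the frame of sorter between -0.23 and -0.145 m and y of tube3 in the frame of sorter between -0.23 and -0.145 m)) and z of each of tube1, tube2, tube3 in the frame of sorter below 0.05 m and linear speed of each of tube1, tube2, tube3 below 0.03 m/s); the robot touches nothing.
It fails at once if the bottle, tip box or vial is pushed, lifted or upset (moved more than 20 mm) (distance of any of reagent_bottle, tip_box, vial from where it was at the start of the episode above 0.02 m).
It fails at once if the robot touches a tube (contact force between any of the fingers, the arm and tube1 above 0.5 N or contact force between any of the fingers, the arm and tube2 above 0.5 N or contact force between any of the fingers, the arm and tube3 above 0.5 N).
It fails at once if the arm or the gripper's body, rather than the fingers, pushes on the sorter (contact force between the arm and sorter above 3 N).
It fails at once if a tube is lifted above the magazine (height (world z) of any of tube1, tube2, tube3 above 0.195 m).
It also fails if it takes over 42 s, if anything falls off the work surface, if the arm or the gripper's body presses on something with over 40 N, if the wrist force passes 120 N, or if a joint passes its speed limit or range.

## Working session

There is one attempt and no reset: what is moved stays moved. The work goes in short steps, Python scripts to look and compute and a tool call to move; the robot and the scene stay as the last step left them, time stands still between calls to the robot, and variables do not carry over. Pictures are saved under pics/ and viewed, about 8 in all and at most 12, crops included, and the job is handed in when it is done.

Besides the shell and the picture viewer there is one more tool, called by a JSON object that holds its "name" and its "arguments". move_arm: Moves the arm, as the interface text tells. Its arguments: {"type":"object","properties":{"series":{"type":"array"},"grip":{"type":"number"},"force":{"type":"number"}},"required":["series"]}

```bash
mkdir -p pics; cat > h.py <<'E'
import numpy as np, cv2
from cell import monitor, imaging, workorder, outline_of
def K(im): return np.array([[im['fx'],0,im['cx']],[0,im['fy'],im['cy']],[0,0,1]]),np.array(im['dist_coeffs'])
def save(im,n): cv2.imwrite('pics/'+n,im['color'][:,:,::-1])
def ray(im,uv,z):
    k,d=K(im); R=cv2.Rodrigues(np.array(im['rvec']))[0]; t=np.array(im['tvec']).ravel()
    p=cv2.undistortPoints(np.array([[uv]],float),k,d)[0,0]
    c=-R.T@t; v=R.T@np.array([p[0],p[1],1]); return c+v*(z-c[2])/v[2]
def proj(im,P):
    k,d=K(im); return cv2.projectPoints(np.array(P,float).reshape(-1,3),np.array(im['rvec'],float),np.array(im['tvec'],float),k,d)[0][:,0]
E
python3 - <<'E'
from h import *
s=monitor.observe();print(s['clock'],s['position'],s['ee_rot'],s['width'],s['force'])
for c in ('top','scene'):
    im=imaging.get_image(c);save(im,c+'1.png')
    R=cv2.Rodrigues(np.array(im['rvec']))[0];print(c,'cam',-R.T@np.array(im['tvec']).ravel())
    for t in ('sorter','gate','pad_left','pad_right','release_handle','tube1','tube3','reagent_bottle','tip_box','vial'):
        for o in outline_of(c,t)[:3]:
            ys,xs=np.nonzero(o['mask']);print(t,round(o['p'],2),o['rect'],xs.mean().round(1) if len(xs) else 0,ys.mean().round(1) if len(xs) else 0)
E
```

```text
0.0 [ 0.15616063 -0.60469449  0.2449493 ] [-3.11502511e+00 -3.95760782e-01  5.05808311e-04] 1.0000926114175561 [-0.82638911  1.14496152  0.12989399]
top cam [0.50182346 0.11085401 0.99358907]
sorter 0.86 [212.8, 151.4, 230.3, 115.0] 328.0 206.7
gate 0.89 [281.1, 171.1, 114.0, 96.0] 329.6 215.0
pad_left 0.63 [279.2, 170.4, 114.5, 97.7] 329.4 215.0
pad_right 0.87 [282.0, 167.8, 114.5, 97.2] 329.8 214.3
pad_right 0.7 [334.8, 223.3, 12.4, 32.5] 338.6 239.4
release_handle 0.61 [335.6, 227.2, 8.8, 30.7] 338.4 239.0
tube1 0.72 [376.7, 293.5, 33.1, 16.6] 393.9 303.1
tube1 0.7 [333.2, 222.5, 11.7, 33.6] 338.5 239.1
tube1 0.66 [321.5, 179.0, 18.2, 39.6] 331.1 200.1
tube3 0.72 [376.7, 293.5, 33.1, 16.6] 393.9 303.1
tube3 0.7 [333.2, 222.5, 11.7, 33.6] 338.5 239.1
tube3 0.66 [321.5, 179.0, 18.2, 39.6] 331.1 200.1
reagent_bottle 0.56 [153.7, 204.9, 33.0, 27.1] 170.4 217.8
tip_box 0.96 [274.8, 112.7, 58.4, 48.4] 302.3 135.2
tip_box 0.4 [153.0, 203.3, 34.3, 26.0] 170.1 217.5
vial 0.7 [346.5, 265.0, 15.2, 15.3] 353.9 272.4
scene cam [1.20307888 0.41760388 0.71805839]
sorter 0.56 [219.8, 155.4, 178.6, 109.2] 312.4 219.1
gate 0.76 [277.4, 159.9, 80.6, 61.1] 314.5 198.0
pad_left 0.66 [281.2, 163.5, 75.8, 60.3] 314.1 198.4
pad_right 0.72 [278.8, 166.2, 81.9, 56.8] 314.9 197.8
tube1 0.63 [305.8, 164.0, 7.6, 20.5] 308.5 175.6
tube1 0.57 [357.6, 189.8, 27.9, 8.9] 371.0 192.8
tube1 0.37 [295.3, 170.8, 4.3, 4.2] 297.4 173.1
tube3 0.63 [305.8, 164.0, 7.6, 20.5] 308.5 175.6
tube3 0.57 [357.6, 189.8, 27.9, 8.9] 371.0 192.8
tube3 0.37 [295.3, 170.8, 4.3, 4.2] 297.4 173.1
reagent_bottle 0.66 [425.9, 219.7, 27.7, 43.9] 439.3 244.1
tip_box 0.64 [275.8, 240.7, 60.2, 55.3] 305.5 267.1
```

```bash
python3 - <<'E'
import cv2
a=cv2.imread('pics/top1.png')[90:330,130:450];cv2.imwrite('pics/top1c.png',cv2.resize(a,(800,600),interpolation=cv2.INTER_CUBIC))
a=cv2.imread('pics/scene1.png')[130:310,200:440];cv2.imwrite('pics/scene1c.png',cv2.resize(a,(800,600),interpolation=cv2.INTER_CUBIC))
E
```

```text
(no output)
```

View pics/top1c.png

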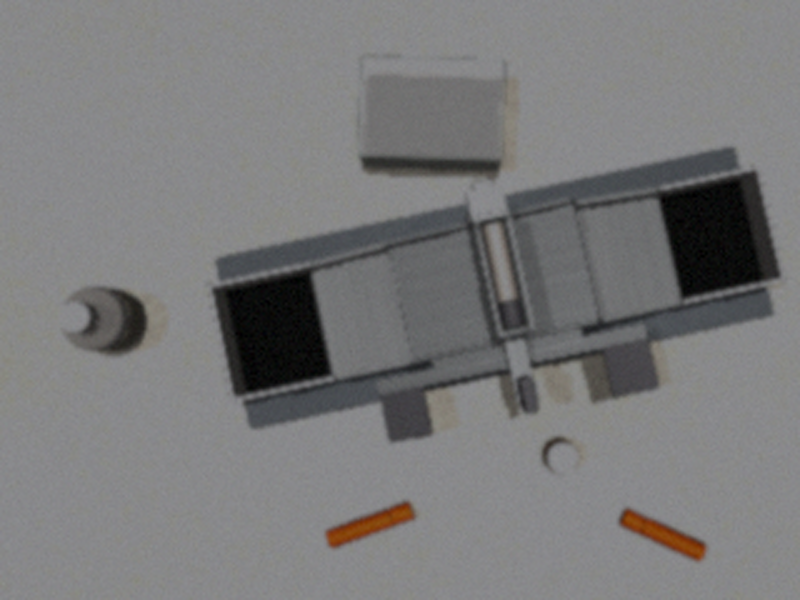

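View pics/scene1c.png

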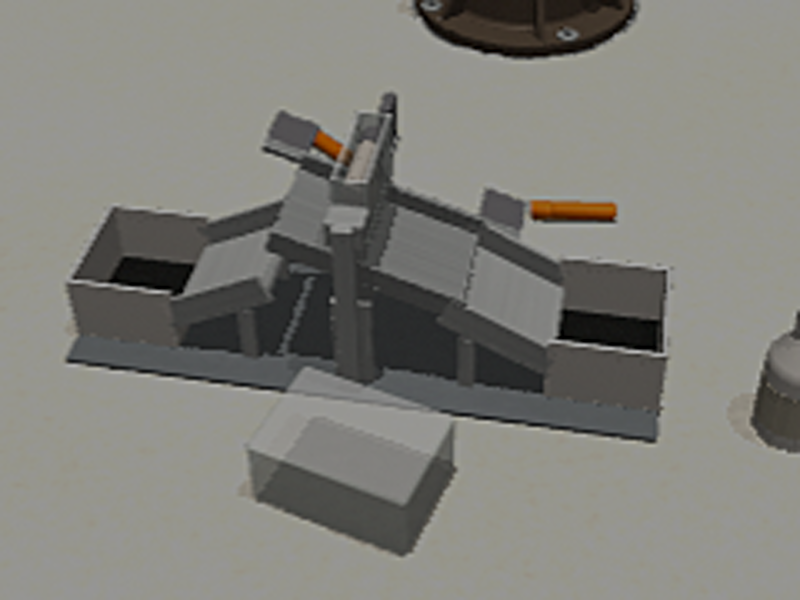

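The right pad (top crop 632,367) is raised and the left one (408,415) is down. The handle is at (529,394) and the vial at (562,456), just in front of it. The orange rods at (370,524) and (662,534) are look-alikes, and the real tubes are in the magazine. Next I compute the sorter pose.

```bash
cat > fit.py <<'E'
from h import *
im=imaging.get_image('top')
f=lambda u,v:(130+u*.4,90+v*.4)
L=ray(im,f(408,415),.073);Rr=ray(im,f(632,367),.130);H=ray(im,f(530,394),.160);V=ray(im,f(562,456),.042)
print('L',L,'R',Rr,'H',H,'vial',V,'bottle',ray(im,f(78,318),.115))
d=(L-Rr)[:2];yaw=np.arctan2(-d[0],d[1]);print('len',np.hypot(*d),'yaw deg',np.degrees(yaw))
M=lambda p,yw,o:o+np.array([[np.cos(yw),-np.sin(yw)],[np.sin(yw),np.cos(yw)]])@np.array(p)
# tray wall corners outer top z .064: left (215,285),(240,395) right (755,172),(778,277)
for c in [(215,285),(240,393),(755,172),(778,277)]: print('tray',ray(im,f(*c),.064))
mid=(L+Rr)[:2]/2; O=M((.088,0),yaw,mid);print('origin',O)
for n,p in dict(h=(-.088,0),L=(-.088,.09),R=(-.088,-.09)).items(): print(n,M(p,yaw,O))
print(monitor.observe()['clock'])
P=[(*M(p,yaw,O),z) for p,z in [((-.101,-.005),.167),((-.101,.005),.167),((-.075,.005),.167),((-.075,-.005),.167),((-.108,-.108),.13),((-.108,-.072),.13),((-.068,-.072),.13),((-.068,-.108),.13),((-.075,-.23),0),((.075,-.23),0),((-.075,.23),0),((.075,.23),0)]]
c=cv2.resize(im['color'][90:330,130:450,::-1],(800,600),interpolation=cv2.INTER_CUBIC)
for q in proj(im,P): cv2.circle(c,tuple(int(x) for x in ((q-[130,90])*2.5)),3,(0,0,255),-1)
cv2.imwrite('pics/fit.png',c[100:500,200:800])
E
python3 fit.py
```

```text
L [0.44503985 0.14294894 0.073     ] R [ 0.48869336 -0.02525823  0.13      ] H [0.4678109 0.0526393 0.16     ] vial [0.41311514 0.01695255 0.042     ] bottle [0.51386699 0.39530784 0.115     ]
len 0.17377939615594612 yaw deg 14.54857314972188
tray [0.54433002 0.30210436 0.064     ]
tray [0.45822042 0.27850728 0.064     ]
tray [ 0.64878559 -0.13348646  0.064     ]
tray [ 0.56352171 -0.15309455  0.064     ]
origin [0.55204489 0.08095101]
h [0.4668666  0.05884536]
L [0.44425854 0.14595951]
R [ 0.48947467 -0.0282688 ]
1.15
```

View pics/fit.png

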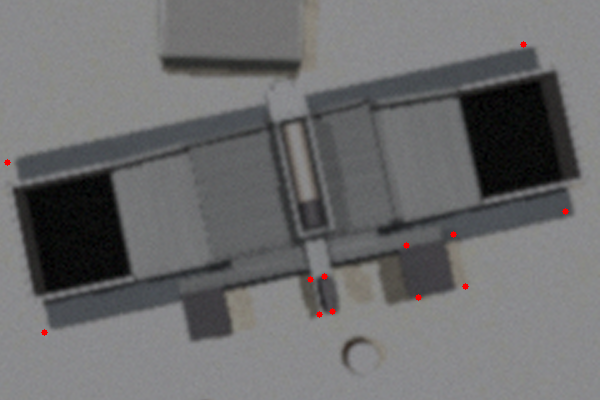

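The tray corners and handle agree: sorter origin is about (0.554, 0.0735) with yaw 13.7°. Allowing for the tilt, the right pad is at about (0.488, -0.024). I'll shut the jaws and turn the tool +89° so the body's long side lies along the sorter's x, clear of the handle. Then I'll move in high.

{"name": "move_arm", "arguments": {"series": [[2, 3.6, 0.5, 0, 0, 5.6], [2, 3.6, 0.5, 0, 0, 5.6], [2, 3.6, 0, 0, 0, 5.6], [2, 3.6, 0, 0, 0, 5.6], [2, 3.6, 0, 0, 0, 5.6], [2, 3.6, 0, 0, 0, 5.6], [2, 3.6, 0, 0, 0, 5.6], [2, 3.6, 0, 0, 0, 5.6]], "grip": 0}}

```text
clock: 1.95
position: [0.3169, -0.3157, 0.256]
ee_rot: [2.727, 1.559, 0.0]
force: [1.5, -1.2, -0.1]
width: 0.353
```

{"name": "move_arm", "arguments": {"series": [[2.1, 3.6, 0, 0, 0, 5.5], [2.1, 3.6, 0, 0, 0, 5.5], [2.1, 3.6, 0, 0, 0, 5.5], [2.1, 3.6, 0, 0, 0, 5.5], [2.1, 3.6, 0, 0, 0, 5.5], [2.1, 3.6, 0, 0, 0, 5.5], [2.1, 3.6, 0, 0, 0, 5.5], [2, 3.6, 0, 0, 0, 5.7]]}}

```text
clock: 2.75
position: [0.4841, -0.0277, 0.256]
ee_rot: [1.941, 2.47, 0.001]
force: [0.8, -0.3, 0.1]
width: 0.004
```

```bash
cat > w.py <<'E'
import sys
from h import *
s=monitor.observe();print(s['clock'],s['position'],s['ee_rot'],s['joints'],s['force'],s['width'])
w=imaging.get_image('wrist');t=imaging.get_image('top')
c=np.hstack([cv2.resize(w['color'],(400,250)),cv2.resize(t['color'][150:290,220:444],(400,250))])
x=imaging.get_image('scene')['color'][130:270,200:424]
c=np.vstack([c,np.hstack([cv2.resize(x,(400,250)),np.zeros((250,400,3),np.uint8)])])
cv2.imwrite('pics/'+sys.argv[1],c[:,:,::-1])
E
python3 w.py a.png
```

```text
2.75 [ 0.48407646 -0.02770229  0.25602363] [1.94056443e+00 2.46960950e+00 5.05502956e-04] [ 0.45383083  0.2610939  -0.6160964   1.85109238  0.17023153  1.08108977
  0.01211602] [ 0.84165903 -0.31260657  0.08651619] 0.004248950224718026
```

View pics/a.png

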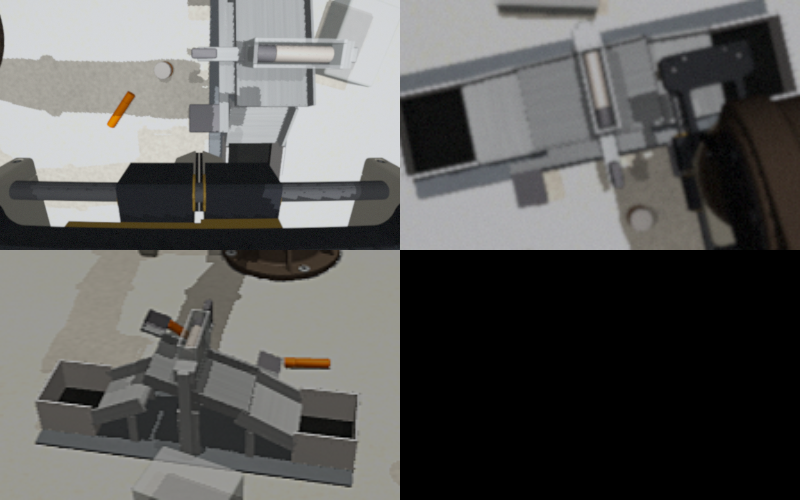

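The wrist view shows the raised right pad at (203,117) and the handle at (203,53), both lined up with the fingers. I'll back-project both.

```bash
python3 - <<'E'
from h import *
s=monitor.observe();w=imaging.get_image('wrist');k,d=K(w);M=np.array(w['mount'])
R=cv2.Rodrigues(np.array(s['ee_rot']))[0]
for n,uv,z in [('pad',(204*1.6,118*1.6),.13),('handle',(204*1.6,53*1.6),.167)]:
    p=cv2.undistortPoints(np.array([[uv]],float),k,d)[0,0]
    v=R@M[:3,:3]@np.array([*p,1]);c=np.array(s['position'])+R@M[:3,3];print(n,c+v*(z-c[2])/v[2])
E
```

```text
pad [ 0.4871322  -0.01553476  0.13      ]
handle [0.46755648 0.05884721 0.167     ]
```

{"name": "move_arm", "arguments": {"series": [[-0.1, 0.4, -4, 0, 0, 0], [0, 0, -4, 0, 0, 0], [0, 0, -1.5, 0, 0, 0], [0, 0, -1, 0, 0, 0], [0, -0.2, -1, 0, 0, 0], [0, -0.2, -1, 0, 0, 0], [0, -0.2, -1, 0, 0, 0]]}}

```text
clock: 3.65
position: [0.4828, -0.0318, 0.1207]
ee_rot: [1.946, 2.465, 0.001]
force: [-0.2, 0.7, 0.0]
width: 0.006
```

```bash
python3 w.py b.png
```

```text
3.65 [ 0.48282515 -0.03178668  0.12067956] [1.94560458e+00 2.46483767e+00 9.55671526e-04] [ 0.38649759  0.42414921 -0.55645444  2.02245118  0.31608497  0.776928
 -0.1236526 ] [-0.18229986  0.70297151  0.03722242] 0.006019843117594567
```

View pics/b.png

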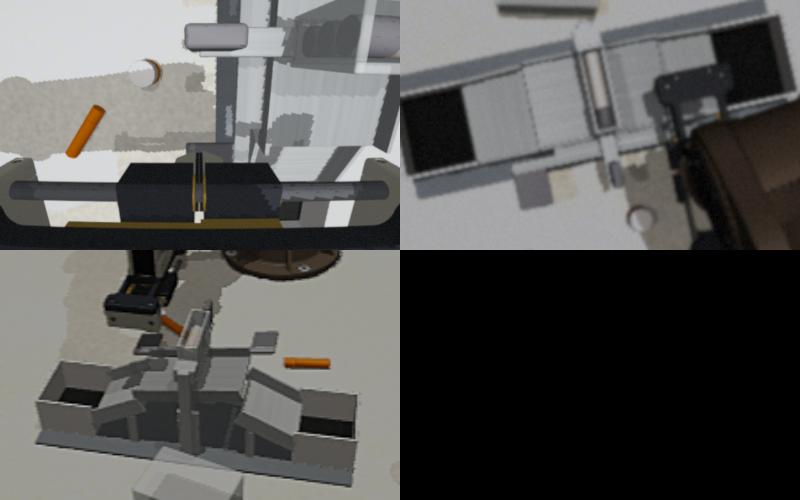

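The gate is being pressed and is level now: both pads are at the same height in the scene view, (148,342) and (264,340). I'll press on past the middle.

{"name": "move_arm", "arguments": {"series": [[0, -0.2, -1, 0, 0, 0], [0, -0.2, -0.8, 0, 0, 0], [0, -0.1, -0.4, 0, 0, 0], [0, 0, 0, 0, 0, 0], [0, 0, 0, 0, 0, 0], [0, 0, 3, 0, 0, 0], [0, 0, 4, 0, 0, 0], [0, 0, 4, 0, 0, 0]]}}

```text
clock: 4.6
position: [0.4819, -0.0358, 0.2101]
ee_rot: [-1.944, -2.467, -0.0]
force: [0.8, -0.7, -0.7]
width: 0.007
```

```bash
python3 w.py c.png
```

```text
4.6 [ 0.48193495 -0.03580897  0.21014773] [-1.94404905e+00 -2.46678387e+00 -9.25637801e-07] [ 0.4568153   0.30924651 -0.61071129  1.91770746  0.21115105  0.97891851
 -0.01446438] [ 0.80112688 -0.73633499 -0.71235523] 0.0065325953179471525
```

View pics/c.png

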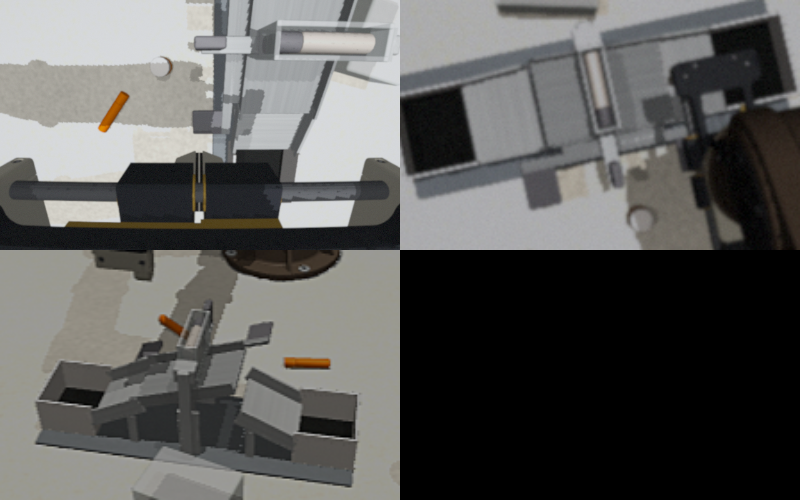

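The gate has tipped over: the left pad is up and the right one rests down. The tubes are still in the magazine. Next I move to the right of the handle and lower beside it.

{"name": "move_arm", "arguments": {"series": [[-0.4, 3, 0, 0, 0, 0], [-0.3, 2.8, 0, 0, 0, 0], [0, 0, -2.5, 0, 0, 0], [0, 0, -2.2, 0, 0, 0], [0, 0, 0, 0, 0, 0]]}}

```text
clock: 5.25
position: [0.4729, 0.0216, 0.1589]
ee_rot: [-1.942, -2.464, 0.006]
force: [-1.2, 0.2, 0.1]
width: 0.006
```

```bash
python3 w.py d.png
```

```text
5.25 [0.47294049 0.02160249 0.15891376] [-1.94160295 -2.46433985  0.00596801] [ 0.32755449  0.36521101 -0.61186011  1.99764557  0.27149727  0.86481564
 -0.19628198] [-1.19777325  0.16400377  0.13295365] 0.005514170015726567
```

View pics/d.png

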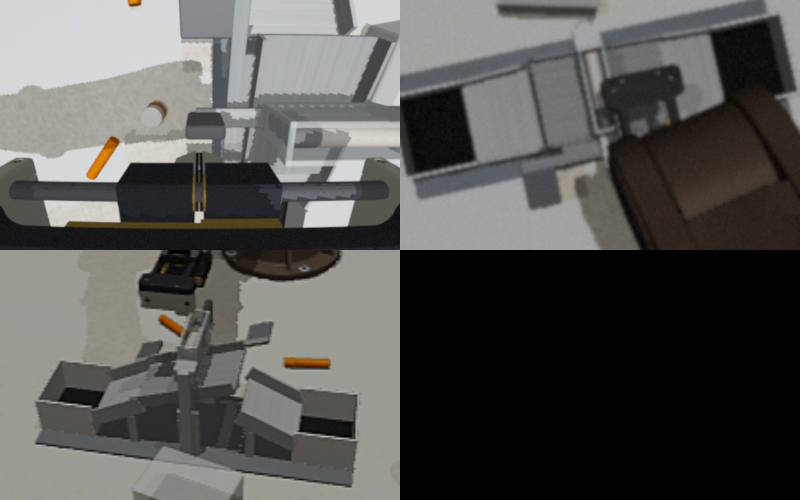

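{"name": "move_arm", "arguments": {"series": [[-0.25, 1, 0.5, 0, 0, 0], [-0.2, 0.8, 0, 0, 0, 0], [-0.2, 0.8, 0, 0, 0, 0], [-0.2, 0.8, 0, 0, 0, 0], [-0.2, 0.8, 0, 0, 0, 0], [-0.15, 0.6, 0, 0, 0, 0], [-0.1, 0.4, 0, 0, 0, 0], [0, 0, 0, 0, 0, 0]]}}

```text
clock: 6.2
position: [0.4619, 0.0746, 0.1667]
ee_rot: [-1.944, -2.467, 0.0]
force: [0.7, -0.7, -0.2]
width: 0.005
```

```bash
python3 w.py e.png
```

```text
6.2 [0.46191844 0.07463167 0.16665718] [-1.94378631e+00 -2.46740379e+00  2.97386021e-05] [ 0.23508663  0.34680061 -0.63455451  2.00397509  0.26567202  0.87230916
 -0.30742945] [ 0.69258701 -0.67642358 -0.20714862] 0.004722025254650216
```

View pics/e.png

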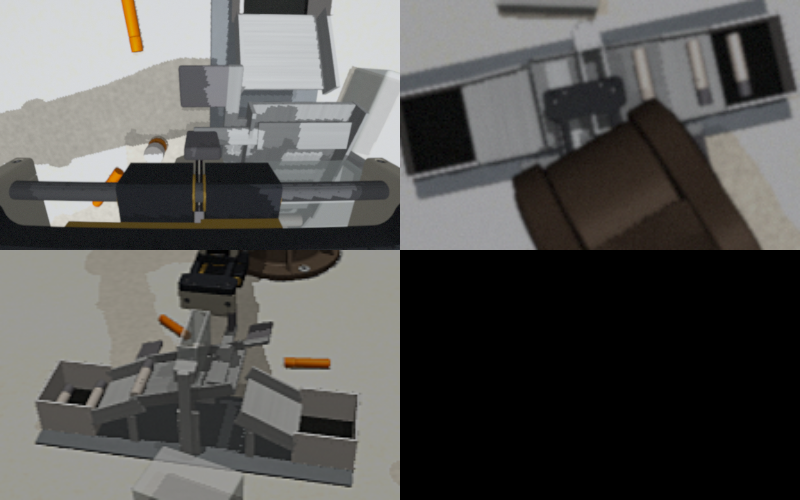

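All three tubes are rolling down the right chute. I'll push on gently to the end stop.

{"name": "move_arm", "arguments": {"series": [[-0.07, 0.3, 0, 0, 0, 0], [-0.07, 0.3, 0, 0, 0, 0], [0, 0, 0, 0, 0, 0]]}}

```text
clock: 6.65
position: [0.4616, 0.0755, 0.1665]
ee_rot: [1.948, 2.46, -0.007]
force: [3.7, -15.9, 1.4]
width: 0.005
```

The force rose to 16 N with the arm stalled, so the handle is at its end stop. I'll back off, lift and withdraw.

{"name": "move_arm", "arguments": {"series": [[0.3, -1.3, 0, 0, 0, 0], [0.1, -0.6, 0, 0, 0, 0], [0, 0, 4, 0, 0, 0], [0, 0, 4, 0, 0, 0], [-2, -3, 2, 0, 0, 0], [-2, -4, 0, 0, 0, 0], [-2, -4, 0, 0, 0, 0], [-1, -4, 0, 0, 0, 0]]}}

```text
clock: 7.45
position: [0.3932, -0.0902, 0.267]
ee_rot: [1.945, 2.467, -0.0]
force: [1.0, -0.4, -0.5]
width: 0.004
```

{"name": "move_arm", "arguments": {"series": [[0, -4.5, 0, 0, 0, 0], [0, -4.5, 0, 0, 0, 0], [0, -4, 0, 0, 0, 0], [0, -4, 0, 0, 0, 0], [0, 0, 0, 0, 0, 0], [0, 0, 0, 0, 0, 0], [0, 0, 0, 0, 0, 0], [0, 0, 0, 0, 0, 0]]}}

```text
clock: 8.25
position: [0.3952, -0.2578, 0.2668]
ee_rot: [-1.943, -2.469, -0.0]
force: [0.0, -0.6, -0.0]
width: 0.003
```

```bash
python3 w.py f.png
```

```text
8.25 [ 0.39516636 -0.25775323  0.26683487] [-1.94262524e+00 -2.46893561e+00 -4.85950888e-04] [ 0.82869425  0.2008937  -0.42613677  1.87287303  0.09296079  1.08710405
  0.60431074] [ 0.01878167 -0.64428283 -0.0334912 ] 0.003031597203950459
```

View pics/f.png

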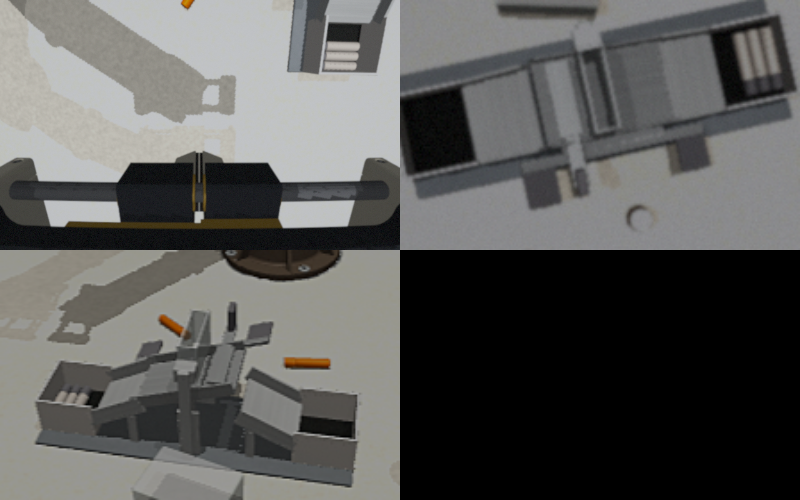

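```bash
python3 -c "
from cell import workorder
print(workorder.sign_off())"
```

```text
the job is handed in; nothing more can be done
None
```

The job is done and handed in at about 8.4 s of the 42 s allowed; sign-off gave no verdict. With shut fingertips I pressed the raised right pad until the gate tipped over onto its right side. I then pushed the release handle left to its end stop, where the force rose to about 16 N, and withdrew the arm.

- **Final pictures:** the left pad is up, the handle is fully left, and the magazine is empty. All three tubes lie side by side in the right tray.
- **Bystanders:** the vial, the part of the tip box that shows and the orange look-alikes appear unmoved. The bottle was outside my last crops, but the arm never went near it.
- **Disagreement:** the top and wrist cameras differed by 6–10 mm in y on the pad and handle. I pressed between the two estimates, and it caused no trouble.
- **Not read directly:** I had no reading of the gate angle, slide travel or contact forces on the tubes, so I judged these from the pictures and the wrist force.

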